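# Feel out the good slot of the board holder with a gauge blade

### The arm

A 7-joint arm with a two-finger parallel gripper is mounted at the origin on the work surface. World frame = base frame: x ahead of the robot, y to its left, z up, the work surface at z = 0. Lengths are in m, angles in rad, forces in N, time in s.
With the tool pointing down it reaches from about 0.425 to 0.95 m from the base axis. Payload 4.7 kg.
Tool frame: the origin (TCP) lies at the very end of the fingers, on their centre line; the grasp point (between the pads) lies 19 mm behind it; z points along the fingers, y is the line along which they close (so a half turn about z gives the same grasp; the last joint's range is limited). The gripper opens to 87 mm and grips with 3 to 60 N. Pads are 19 mm wide; open, the fingers measure 117 mm over their backs; the gripper's body (75 mm by 190 mm) begins 51 mm behind the grasp point.
Start: joints at [-1.283, 0.469, -0.049, 1.532, 0.024, 1.141, -0.082], TCP at [0.21, 0.641, 0.223] pointing down, gripper open.
Joint ranges: [-2.59, 2.59], [-0.33, 1.99], [-1.39, 1.29], [0.1, 2.45], [-1.04, 4.18], [0.21, 1.99], [-2.66, 2.66]. Speed limits (rad/s): [2.57, 2.57, 3.14, 3.14, 3.14, 3.14, 3.14].

### API

Orientations are given as [roll, pitch, yaw] about the fixed x, y, z axes, in that order (R = Rz(yaw) Ry(pitch) Rx(roll)).
In Python, from station import ctrl, imaging, job gives the robot as it stands.
- The arm moves only by the shell command python3 -m crank 'ROWS' [FORCE]. ROWS is JSON, a list of rows, each an object of numbers: "grip": the opening, from -1 (shut) to 1 (fully open); "dx", "dy", "dz": the shift along the world's x, y, z in m; "turn": the turn about the world's z in degrees. A call has 1 to 12 rows; each row is the pose to reach, as a shift and turn from the pose commanded when the call began; what a row does not reach only later rows make up. A row lasts 1/8 s, in which the tool goes at most 62.5 mm and 10.7 degrees, less where a joint would pass 70% of its speed; a pose out of reach is approached as far as the arm can. A call with a gripper value outside its range is refused whole. The fingers move at their own pace and stop on an object; FORCE is the grip in N (left out, the last holds). Time passes only in rows, so rows that repeat a pose let the fingers close. It gives the time, the measured TCP pose, the force, the opening and the grip force at its end, in the units of the state.
- ctrl.read_state(): the state, without advancing time (a new reading comes with each control period).
- imaging.camera(name): name is "scene" or "top" or "wrist"; returns the picture (480x640x3 uint8, red, green, blue); there is no depth.
- imaging.get_calibration(name): a dict with "intrinsics" (3x3 intrinsics, pixels), "R" (3x3) and "t" (3): a world point X has camera coordinates R X + t; the wrist camera has in their place "T_tool_cam" (4x4, takes a point from camera to tool coordinates, whose origin is the TCP and whose axes are the flange's). Camera axes: x right, y down, z forward; pixel columns grow to the right and rows downward; lengths in m; the calibration is good to about 2 mm. A picture is of the moment at which its call begins: read the wrist's pose just before it. get_calibration takes no time and is no camera call.
- job.sign_off(): hands the job in; it is judged then, once.
The state is a dict: "time_s": time; "q": joint angles; "qvel": joint speeds; "effort": joint torques, N m; "tool_pos": TCP position; "tool_rot": TCP orientation; "force": force on the tool from outside, world axes, zero at the start; "ft_torque": the same for the moment, N m; "gripper_width": finger opening in m; "gripper_force": force on a finger pad.
Only numpy, scipy, OpenCV 4.12 (cv2) and the standard library are available. Lean on these libraries where they do the work, as an engineer would, in place of code of your own. Each camera call takes 0.05 s, during which the arm holds its last target. There are 200 camera calls.

### The job

Take the gauge blade from its stand and slide it gently into the slots of the board holder to find, by feel, the one whose sprung jaw is still good: it lets the blade in with a light, steady drag, while a worn jaw gives no drag and a seized one blocks the blade and must not be forced. Leave the blade standing in the good slot, pushed fully home until the handle's shoulder rests on the holder, and let go of it; keep it upright throughout and leave everything else on the bench alone.

Things in the scene. Friction and masses are not known exactly. Their poses are not given: they have to be found in the camera images.
- gauge_grip (a point): Point at which to grip the gauge blade, on the centre line of its grey handle, 28 mm above the handle's underside (the shoulder), 17 mm below its top and 68 mm above the blade's tip. Axes as the gauge's: z up along the handle, x across its 14 mm thickness (grip it across this). It stands upright in its stand at the start.
- gauge: The gauge blade: grey handle 14 mm thick (x) x 40 mm wide (y) x 45 mm tall; below it a plain steel blade 5 mm thick (x) x 30 mm wide (y) x 40 mm long with a rounded tip. About 80 g. Origin in the middle of the handle's underside (shoulder), where the blade begins.
- stand: Black block 60 x 70 x 50 mm, fixed, with one roomy pocket (9 x 36 mm, 45 mm deep) in the middle of its top in which the gauge stands, its shoulder on the block's top. Origin at the centre of its underside.
- rack: Aluminium board holder, fixed, 60 mm (x) x 190 mm (y) x 60 mm high, origin at the centre of its underside; three like-looking slots in a row along y in its flat top. In random order one jaw is worn (drag under 1 N), one good (drag 2 to 8 N, a little more at its lead-in; the blade goes all the way in), one seized (the push climbs past 15 N with the tip under 22 mm deep).
- slot_left (a point): Centre of the mouth of the left (+y) slot, level with the holder's top, 60 mm above the table, 60 mm from the next. Axes as the holder's: mouth 8 mm (x) x 35 mm (y). Inside, a fixed wall 3 mm from centre at -x, and a sprung jaw at +x that closes to 2.5 mm from it. The jaw's slanted lead-in is met 10 to 20 mm below the top; the blade is home with its tip 40 mm deep.
- slot_mid (a point): Centre of the mouth of the middle slot, level with the holder's top, 60 mm above the table, 60 mm from the next. Axes as the holder's: mouth 8 mm (x) x 35 mm (y). Inside, a fixed wall 3 mm from centre at -x, and a sprung jaw at +x that closes to 2.5 mm from it. The jaw's slanted lead-in is met 10 to 20 mm below the top; the blade is home with its tip 40 mm deep.
- slot_right (a point): Centre of the mouth of the right (-y) slot, level with the holder's top, 60 mm above the table, 60 mm from the next. Axes as the holder's: mouth 8 mm (x) x 35 mm (y). Inside, a fixed wall 3 mm from centre at -x, and a sprung jaw at +x that closes to 2.5 mm from it. The jaw's slanted lead-in is met 10 to 20 mm below the top; the blade is home with its tip 40 mm deep.
- spool: Bystander: white solder spool, 52 mm across, 30 mm high, to be left alone.
- board: Bystander: blue circuit board 60 x 85 mm, lying flat, 8 mm high with its chips, to be left alone.
- screwdriver: Bystander: screwdriver lying down, 150 mm long, to be left alone.
- flux_jar: Bystander: amber jar 44 mm across, 45 mm high, to be left alone.
- wire_case: Bystander: square grey case 75 x 75 x 20 mm with a coil of copper wire on top, to be left alone.
- tip_cup: Bystander: dark metal cup 56 mm across, 50 mm high, to be left alone.
- pincers: Bystander: dark steel tweezers lying flat, 130 mm long, to be left alone.
There are look-alikes about, which are no part of the job. Leave any pink or turquoise look-alike of the gauge alone. Of the things that look like the rack, take the one that is farthest from the robot's base at the start.

How it is judged:
On the way:
1. the gauge blade is lifted clear of its stand (height (world z) of gauge above 0.094 m), for 0.1 s.
At the end, for the whole second after the job is handed in: The gauge stands at rest, upright within 0.1 rad, within 6 mm of one slot's centre, its shoulder within 2.5 mm of the holder's top, and the slot's jaw presses it against the holder with 3.5 to 20 N (only the good jaw does) ((horizontal distance between gauge_grip and slot_left below 0.006 m or horizontal distance between gauge_grip and slot_mid below 0.006 m or horizontal distance between gauge_grip and slot_right below 0.006 m) and z of gauge in the frame of rack between 0.056 and 0.0625 m and contact force between gauge and rack between 3.5 and 20 N and angle between gauge's own z axis and vertical below 0.1 rad and linear speed of gauge below 0.02 m/s); the robot touches nothing.
It fails at once if the gauge is forced: it presses on the holder with more than 45 N (contact force between gauge and rack above 45 N).
It fails at once if the gauge is tipped over by more than 0.5 rad (angle between gauge's own z axis and vertical above 0.5 rad).
It fails at once if a bystander is moved by more than 20 mm (distance of any of spool, board, screwdriver, flux_jar, wire_case, tip_cup, pincers from where it was at the start of the episode above 0.02 m).
It also fails if it takes over 64 s, if anything falls off the work surface, if the arm or the gripper's body presses on something with over 40 N, if the wrist force passes 120 N, or if a joint passes its speed limit or range.

## Working session

There is one attempt and no reset: what is moved stays moved. The work goes in short steps, Python scripts to look and compute and a shell command to move; the robot and the scene stay as the last step left them, time stands still between calls to the robot, and variables do not carry over. Pictures are saved under pics/ and viewed, at most 10 in all, crops included, and the job is handed in when it is done.

```bash
mkdir -p pics; ls; python3 - <<'E'
from station import ctrl, imaging
import cv2,numpy as np
for n in("scene","top"):
    im=imaging.camera(n); cv2.imwrite(f"pics/{n}0.png",im[:,:,::-1])
    c=imaging.get_calibration(n); print(n,{k:np.round(v,4).tolist() for k,v in c.items()})
s=ctrl.read_state(); print(s)
E
```

```text
pics
scene {'intrinsics': [[624.5486, 0.0, 321.0411], [0.0, 624.5486, 237.0017], [0.0, 0.0, 1.0]], 'R': [[0.4537, 0.891, 0.0188], [0.6807, -0.3328, -0.6526], [-0.5752, 0.3089, -0.7575]], 't': [-0.2223, -0.3215, 1.606]}
top {'intrinsics': [[445.8295, 0.0, 318.2073], [0.0, 445.8295, 231.2326], [0.0, 0.0, 1.0]], 'R': [[-0.0009, -1.0, 0.0016], [-0.9978, 0.0008, -0.0659], [0.0659, -0.0017, -0.9978]], 't': [-0.0263, 0.5479, 0.9538]}
{'time_s': 0.1, 'q': array([-1.282892  ,  0.46937277, -0.04859232,  1.53351321,  0.0241165 ,
        1.14101712, -0.08232141]), 'qvel': array([ 0.00059854, -0.00334491,  0.00022221, -0.00194738,  0.0003878 ,
       -0.00021145,  0.0004317 ]), 'effort': array([ 4.70168670e-04, -5.09170890e+01, -8.13744357e-02, -2.36828524e+01,
       -6.14676252e-02,  3.44123889e-02,  6.84048700e-05]), 'tool_pos': array([0.21011571, 0.64092284, 0.22162223]), 'tool_rot': array([-3.13986998e+00,  7.47404368e-05,  2.82479919e+00]), 'force': array([-0.31607167,  0.45930889, -0.72115   ]), 'ft_torque': array([ 0.01230406,  0.04654277, -0.04332302]), 'gripper_force': 0.0, 'gripper_width': 0.08713348630032079}
```

View pics/scene0.png

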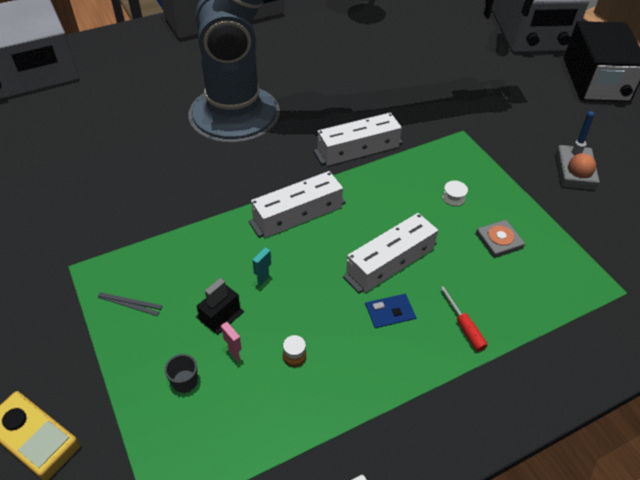

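View pics/top0.png

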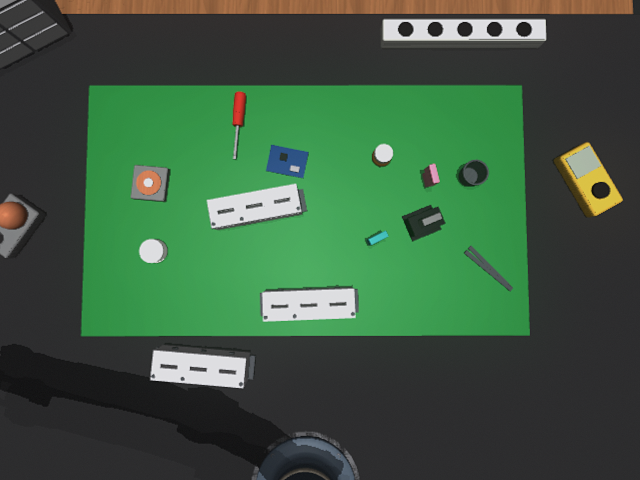

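Scene and top pictures: the gauge could be the grey one in the black stand (top 431,219), the turquoise one (377,238) or the pink one (431,175). I take the grey one. The rack could be the holder at (256,206), (309,304) or (200,367). I take (256,206), which is farthest from the base at (305,475).

```bash
cat > h.py <<'E'
import cv2,numpy as np
from station import ctrl,imaging
from scipy.spatial.transform import Rotation as Ro
def pose(n,s=None):
    c=imaging.get_calibration(n)
    if n=="wrist":
        T=np.eye(4);T[:3,:3]=Ro.from_euler("xyz",s["tool_rot"]).as_matrix();T[:3,3]=s["tool_pos"]
        T=T@np.array(c["T_tool_cam"]); return np.array(c["intrinsics"]),T[:3,:3],T[:3,3]
    R=np.array(c["R"]);return np.array(c["intrinsics"]),R.T,-R.T@np.array(c["t"])
def cast(P,uv,z):
    K,R,o=P; uv=np.atleast_2d(uv)
    d=np.c_[uv,np.ones(len(uv))]@np.linalg.inv(K).T@R.T
    return o+d*((z-o[2])/d[:,2])[:,None]
E
python3 - <<'E'
from h import *
im=cv2.imread("pics/top0.png"); P=pose("top"); hsv=cv2.cvtColor(im,cv2.COLOR_BGR2HSV)
def blobs(m,amin):
    cs,_=cv2.findContours(m.astype(np.uint8),cv2.RETR_EXTERNAL,cv2.CHAIN_APPROX_NONE)
    return [c for c in cs if cv2.contourArea(c)>amin]
m=(hsv[...,2]>190)&(hsv[...,1]<40); m[:,:190]=0;m[:175]=0;m[240:]=0;m[:,320:]=0
def rep(n,c,z):
    w=cast(P,c[:,0].astype(float),z)[:,:2]
    r=cv2.minAreaRect((w*1000).astype(np.float32)); print(n,cv2.minAreaRect(c)[0],r)
for c in blobs(m,300): rep("rack",c,.06)
h=hsv[190:250,390:460]; print(hsv[219,431],hsv[228,415])
m=(hsv[...,2]>85)&(hsv[...,1]<60); m2=np.zeros_like(m);m2[200:245,400:448]=m[200:245,400:448]
for c in blobs(m2,30): rep("gauge",c,.095)
# slots inside rack
m=(hsv[...,2]<120)&(hsv[...,1]<80);m2=np.zeros_like(m);m2[185:228,208:302]=m[185:228,208:302]
for c in blobs(m2,15): rep("slot",c,.06)
cv2.imwrite("pics/crop.png",cv2.resize(im[150:270,190:460],None,fx=2.9,fy=2.9,interpolation=cv2.INTER_CUBIC))
E
```

```text
rack (253.42970275878906, 205.42042541503906) ((599.422119140625, 108.68596649169922), (59.644317626953125, 189.9125518798828), 10.51084041595459)
[ 80   5 142] [68 58 53]
gauge (431.77587890625, 218.68963623046875) ((567.9136962890625, -255.15660095214844), (13.42301082611084, 39.58271026611328), 21.687042236328125)
slot (262.0862121582031, 219.9655303955078) ((568.7838134765625, 90.421142578125), (4.8199591636657715, 165.66400146484375), 10.509821891784668)
slot (225.4038543701172, 210.5192413330078) ((588.65869140625, 167.3557891845703), (5.786806106567383, 32.29189682006836), 11.360555648803711)
slot (253.53846740722656, 205.19232177734375) ((599.82568359375, 108.63587951660156), (6.2039690017700195, 32.36288833618164), 11.359439849853516)
slot (281.6199951171875, 200.16000366210938) ((610.394775390625, 49.908180236816406), (5.663712978363037, 32.02045822143555), 10.350127220153809)
slot (299.5, 199.0) ((612.841552734375, 12.458200454711914), (42.207096099853516, 6.295051574707031), 0.09614971280097961)
```

View pics/crop.png

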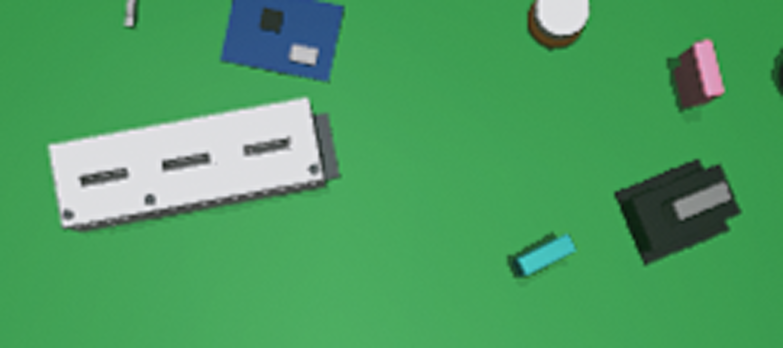

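The close crop confirms the choice. The grey handle sits in the black stand at crop (703,200), measuring 13.4x39.6 mm. The rack measures 59.6x189.9 mm, with three slots at crop (104,178), (187,161) and (268,146).

```bash
python3 -m crank '[{"grip":0.3,"dx":0.03,"dy":-0.04,"turn":-5},{"grip":0.3,"dx":0.07,"dy":-0.085,"turn":-10},{"grip":0.3,"dx":0.11,"dy":-0.13,"turn":-15},{"grip":0.3,"dx":0.15,"dy":-0.17,"turn":-20},{"grip":0.3,"dx":0.19,"dy":-0.21,"turn":-25},{"grip":0.3,"dx":0.22,"dy":-0.26,"turn":-30},{"grip":0.3,"dx":0.25,"dy":-0.31,"turn":-35},{"grip":0.3,"dx":0.28,"dy":-0.36,"turn":-40},{"grip":0.3,"dx":0.3,"dy":-0.42,"turn":-45},{"grip":0.3,"dx":0.32,"dy":-0.48,"turn":-50},{"grip":0.3,"dx":0.33,"dy":-0.54,"turn":-50},{"grip":0.3,"dx":0.34,"dy":-0.6,"turn":-50}]'
python3 -m crank '[{"grip":0.3,"dx":0.0,"dy":-0.06},{"grip":0.3,"dx":0.01,"dy":-0.12},{"grip":0.3,"dx":0.01,"dy":-0.18},{"grip":0.3,"dx":0.015,"dy":-0.24},{"grip":0.3,"dx":0.018,"dy":-0.29},{"grip":0.3,"dx":0.018,"dy":-0.296},{"grip":0.3,"dx":0.018,"dy":-0.296},{"grip":0.3,"dx":0.018,"dy":-0.296}]'
python3 - <<'E'
from h import *
s=ctrl.read_state(); im=imaging.camera("wrist")[:,:,::-1].copy(); cv2.imwrite("pics/w1.png",im)
np.save("s1.npy",s,allow_pickle=True); print(s["tool_pos"],s["tool_rot"],s["q"])
P=pose("wrist",s);K,R,o=P; print(o,R.round(2).tolist())
for p in([.568,-.255,.095],):
    c=K@R.T@(np.array(p)-o);print(c[:2]/c[2])
E
```

```text
[0.21011571 0.64092284 0.22162223] [-3.13986998e+00  7.47404368e-05  2.82479919e+00] [-1.282892    0.46937277 -0.04859232  1.53351321  0.0241165   1.14101712
 -0.08232141]
[0.1371587  0.66462504 0.38451763] [[0.31, 0.91, 0.26], [0.95, -0.3, -0.09], [-0.0, 0.28, -0.96]]
[-303.96332939  733.07168732]validation failed for argument at $[0]...
validation failed for argument at $[0]...
```

View pics/w1.png

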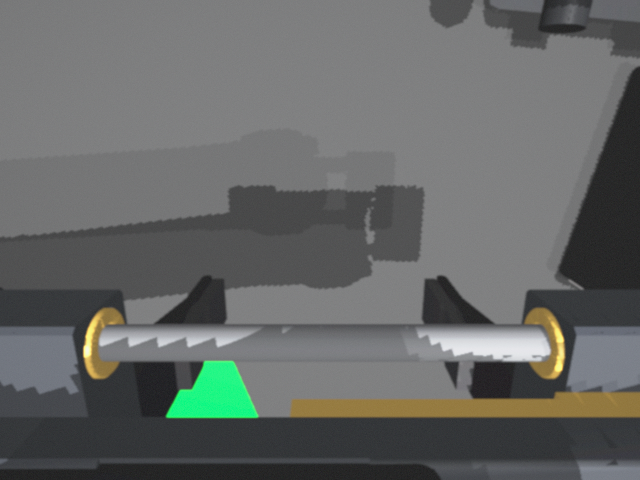

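The move was refused, so the wrist picture shows only the bare bench and the fingers. The rows probably need all five numbers, so I'll give dz too.

```bash
python3 -m crank '[{"grip":0.3,"dx":0.03,"dy":-0.04,"dz":0,"turn":-5},{"grip":0.3,"dx":0.07,"dy":-0.085,"dz":0,"turn":-10},{"grip":0.3,"dx":0.11,"dy":-0.13,"dz":0,"turn":-15},{"grip":0.3,"dx":0.15,"dy":-0.17,"dz":0,"turn":-20},{"grip":0.3,"dx":0.19,"dy":-0.21,"dz":0,"turn":-25},{"grip":0.3,"dx":0.22,"dy":-0.26,"dz":0,"turn":-30},{"grip":0.3,"dx":0.25,"dy":-0.31,"dz":0,"turn":-35},{"grip":0.3,"dx":0.28,"dy":-0.36,"dz":0,"turn":-40},{"grip":0.3,"dx":0.3,"dy":-0.42,"dz":0,"turn":-45},{"grip":0.3,"dx":0.32,"dy":-0.48,"dz":0,"turn":-50},{"grip":0.3,"dx":0.33,"dy":-0.54,"dz":0,"turn":-50},{"grip":0.3,"dx":0.34,"dy":-0.6,"dz":0,"turn":-50}]' 2>&1 | tail -c 600
```

```text
time_s: 1.65
tool_pos: [0.5503, 0.0394, 0.2225]
tool_rot: [3.141, -0.0, 1.952]
force: [0.9, 0.1, 0.1]
gripper_width: 0.0569
gripper_force: 0.0
```

```bash
python3 -m crank '[{"grip":0.3,"dx":0.005,"dy":-0.06,"dz":0,"turn":0},{"grip":0.3,"dx":0.01,"dy":-0.12,"dz":0,"turn":0},{"grip":0.3,"dx":0.01,"dy":-0.18,"dz":0,"turn":0},{"grip":0.3,"dx":0.015,"dy":-0.24,"dz":0,"turn":0},{"grip":0.3,"dx":0.018,"dy":-0.29,"dz":0,"turn":0},{"grip":0.3,"dx":0.018,"dy":-0.295,"dz":0,"turn":0},{"grip":0.3,"dx":0.018,"dy":-0.295,"dz":0,"turn":0},{"grip":0.3,"dx":0.018,"dy":-0.295,"dz":0,"turn":0}]'
python3 - <<'E'
from h import *
s=ctrl.read_state(); im=imaging.camera("wrist")[:,:,::-1].copy(); cv2.imwrite("pics/w2.png",im)
print(s["tool_pos"],s["tool_rot"],s["q"])
P=pose("wrist",s);K,R,o=P
for p in([.568,-.255,.095],):
    c=K@R.T@(np.array(p)-o);print(c[:2]/c[2])
hsv=cv2.cvtColor(im,cv2.COLOR_BGR2HSV);m=((hsv[...,2]>85)&(hsv[...,1]<60)).astype(np.uint8)
cs,_=cv2.findContours(m,cv2.RETR_EXTERNAL,cv2.CHAIN_APPROX_NONE)
for c in cs:
    if cv2.contourArea(c)>300:
        w=cast(P,c[:,0].astype(float),.095)[:,:2];print(cv2.minAreaRect(c),cv2.minAreaRect((w*1000).astype(np.float32)))
E
```

```text
time_s: 2.65
tool_pos: [0.5687, -0.2512, 0.2223]
tool_rot: [3.141, -0.001, 1.955]
force: [0.0, 0.5, 1.2]
gripper_width: 0.0566
gripper_force: 0.0
[ 0.5687118  -0.25123744  0.22229804] [ 3.14122993e+00 -1.47531744e-03  1.95517200e+00] [-0.00638202  0.40508341  0.4823556   1.68989081 -0.20818773  1.09841977
  0.92249595]
[321.56108098 228.70859148]
((207.30001831054688, 285.1000061035156), (21.0190372467041, 51.429561614990234), 63.43495178222656) ((501.163330078125, -329.47222900390625), (41.724369049072266, 16.66457748413086), 43.736907958984375)
((318.5, 230.0), (48.0, 15.0), 90.0) ((566.3499755859375, -257.094970703125), (11.282105445861816, 37.34555435180664), 22.115524291992188)
((515.5, 184.0), (46.0, 53.0), 90.0) ((685.8299560546875, -171.3521728515625), (38.70644760131836, 33.54297637939453), 22.022735595703125)
```

View pics/w2.png

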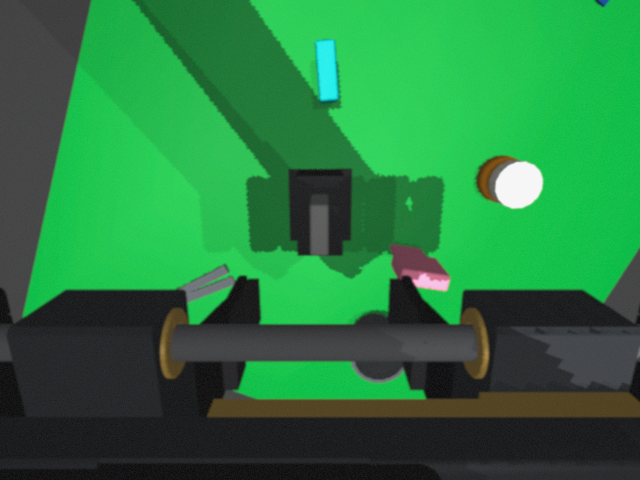

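The wrist view shows the grey handle at (319,230), within 2 mm of the top view's estimate. Turquoise is at (327,70), pink at (420,270), and both are clear of the fingers. I'll descend now.

```bash
python3 -m crank '[{"grip":0.2,"dx":-0.001,"dy":-0.002,"dz":-0.03,"turn":0},{"grip":0.2,"dx":-0.001,"dy":-0.002,"dz":-0.07,"turn":0},{"grip":0.2,"dx":-0.001,"dy":-0.002,"dz":-0.1,"turn":0},{"grip":0.2,"dx":-0.001,"dy":-0.002,"dz":-0.13,"turn":0},{"grip":0.2,"dx":-0.001,"dy":-0.002,"dz":-0.15,"turn":0},{"grip":0.2,"dx":-0.001,"dy":-0.002,"dz":-0.164,"turn":0},{"grip":0.2,"dx":-0.001,"dy":-0.002,"dz":-0.164,"turn":0},{"grip":0.2,"dx":-0.001,"dy":-0.002,"dz":-0.164,"turn":0}]'
```

```text
time_s: 3.7
tool_pos: [0.568, -0.2559, 0.0595]
tool_rot: [3.14, 0.001, 1.952]
force: [0.1, -0.2, 0.2]
gripper_width: 0.0521
gripper_force: 0.0
```

```bash
python3 -m crank '[{"grip":-0.3,"dx":0,"dy":0,"dz":0,"turn":0},{"grip":-0.8,"dx":0,"dy":0,"dz":0,"turn":0},{"grip":-1,"dx":0,"dy":0,"dz":0,"turn":0},{"grip":-1,"dx":0,"dy":0,"dz":0,"turn":0},{"grip":-1,"dx":0,"dy":0,"dz":0,"turn":0},{"grip":-1,"dx":0,"dy":0,"dz":0,"turn":0}]' 30
```

```text
time_s: 4.45
tool_pos: [0.5672, -0.2556, 0.0586]
tool_rot: [-3.142, -0.0, 1.952]
force: [-0.1, -0.0, 0.9]
gripper_width: 0.0141
gripper_force: 30.0
```

```bash
python3 -m crank '[{"grip":-1,"dx":0,"dy":0,"dz":0.03,"turn":0},{"grip":-1,"dx":0,"dy":0,"dz":0.07,"turn":0},{"grip":-1,"dx":0,"dy":0,"dz":0.11,"turn":0},{"grip":-1,"dx":0.003,"dy":0.02,"dz":0.12,"turn":0},{"grip":-1,"dx":0.01,"dy":0.07,"dz":0.12,"turn":-3},{"grip":-1,"dx":0.017,"dy":0.12,"dz":0.12,"turn":-6},{"grip":-1,"dx":0.024,"dy":0.17,"dz":0.12,"turn":-9},{"grip":-1,"dx":0.032,"dy":0.22,"dz":0.12,"turn":-11.2},{"grip":-1,"dx":0.038,"dy":0.27,"dz":0.12,"turn":-11.2},{"grip":-1,"dx":0.043,"dy":0.305,"dz":0.12,"turn":-11.2},{"grip":-1,"dx":0.043,"dy":0.305,"dz":0.12,"turn":-11.2},{"grip":-1,"dx":0.043,"dy":0.305,"dz":0.12,"turn":-11.2}]'
python3 - <<'E'
from h import *
s=ctrl.read_state(); im=imaging.camera("wrist")[:,:,::-1].copy(); cv2.imwrite("pics/w3.png",im)
print(s["tool_pos"],s["tool_rot"],s["force"])
P=pose("wrist",s);K,R,o=P
for p in([.5887,.1674,.06],[.5998,.1086,.06],[.6104,.0499,.06]):
    c=K@R.T@(np.array(p)-o);print(c[:2]/c[2])
E
```

```text
time_s: 5.95
tool_pos: [0.61, 0.0485, 0.1784]
tool_rot: [-3.141, 0.001, 1.756]
force: [-0.1, -0.7, -0.7]
gripper_width: 0.014
gripper_force: 30.0
[0.60997253 0.04849238 0.17837362] [-3.14106101e+00  8.16671524e-04  1.75597487e+00] [-0.07847143 -0.65621147 -0.71657037]
[326.06672765  45.29960037]
[326.04311786 141.00822242]
[325.36932726 225.46656666]
```

View pics/w3.png

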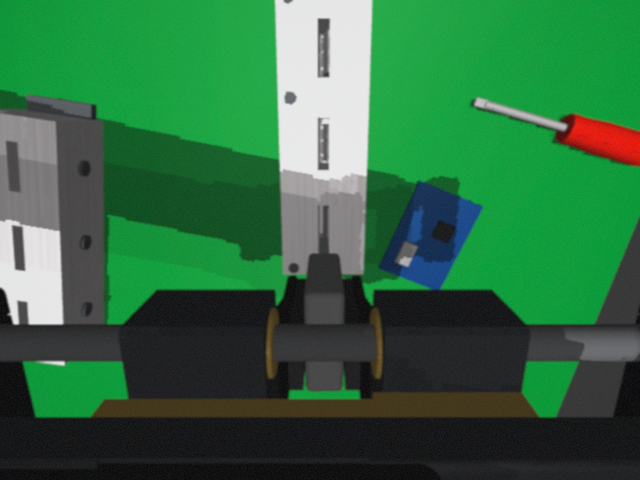

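The view shows the left slot at (323,48), the mid slot at (323,143), the right slot partly visible at (324,225), and the handle near (324,265). I'll measure these laterally relative to the handle.

```bash
python3 - <<'E'
from h import *
im=cv2.imread("pics/w3.png"); g=cv2.cvtColor(im,cv2.COLOR_BGR2GRAY).astype(int)
s=ctrl.read_state();P=pose("wrist",s);K,R,o=P
Rt=Ro.from_euler("xyz",s["tool_rot"]).as_matrix();t=s["tool_pos"]
tool=lambda w:(w-t)@Rt
for r in (35,48,60,130,143,155,215,230): print(r,g[r,312:337].tolist())
for r in (270,285,370,385): print(r,g[r,298:352].tolist())
m=((g<140)).astype(np.uint8)
for a,b in((10,90),(108,180)):
    mm=np.zeros_like(m);mm[a:b,308:340]=m[a:b,308:340]
    c=max(cv2.findContours(mm,cv2.RETR_EXTERNAL,cv2.CHAIN_APPROX_NONE)[0],key=cv2.contourArea)
    r=cv2.minAreaRect(c);x,y,w,h=cv2.boundingRect(c);ctr=[x+(w-1)/2,y+(h-1)/2]
    print(r,ctr,cast(P,ctr,.06),tool(cast(P,ctr,.06)),cv2.minAreaRect((cast(P,c[:,0].astype(float),.06)[:,:2]*1000).astype(np.float32)))
# handle top centre in tool frame: 36mm behind TCP
for z,dx in((-.036,.02),(-.036,-.02),(.049,0),(.049,.015)):
  for xs in(1,):
    w=t+Rt@np.array([dx,0,z]);c=K@R.T@(w-o);print(z,dx,c[:2]/c[2])
E
```

```text
35 [230, 231, 231, 232, 225, 182, 123, 104, 127, 147, 149, 125, 100, 89, 92, 118, 159, 193, 221, 230, 232, 231, 231, 231, 230]
48 [230, 232, 231, 231, 223, 184, 123, 104, 122, 128, 116, 100, 88, 89, 91, 113, 148, 180, 215, 228, 231, 232, 232, 231, 231]
60 [231, 231, 232, 232, 225, 184, 128, 114, 124, 128, 119, 102, 90, 86, 90, 112, 144, 178, 214, 228, 232, 232, 232, 231, 231]
130 [232, 232, 233, 233, 227, 193, 137, 119, 131, 138, 125, 105, 90, 89, 96, 120, 160, 210, 229, 232, 233, 232, 232, 232, 232]
143 [232, 233, 233, 233, 228, 193, 138, 120, 133, 134, 121, 105, 93, 92, 101, 127, 164, 211, 229, 233, 233, 233, 232, 233, 232]
155 [232, 233, 233, 232, 226, 196, 143, 127, 158, 186, 180, 143, 104, 90, 96, 122, 161, 209, 228, 233, 233, 233, 232, 233, 233]
215 [134, 133, 134, 137, 132, 122, 104, 106, 121, 126, 113, 87, 68, 63, 69, 86, 107, 127, 134, 137, 135, 135, 133, 136, 134]
230 [132, 130, 134, 135, 131, 119, 106, 108, 122, 124, 108, 81, 66, 64, 68, 85, 103, 124, 133, 134, 134, 135, 134, 135, 135]
270 [96, 118, 126, 130, 131, 129, 127, 122, 111, 85, 57, 45, 46, 47, 47, 44, 49, 48, 49,
[... 728 characters left out ...]
3, 72, 71, 72, 71, 73, 73, 73, 72, 70, 66, 72, 78, 88, 83, 62, 43, 33, 35, 31, 37, 35]
((323.5, 47.5), (57.0, 11.0), 90.0) [323.5, 47.5] [[0.58756582 0.16511952 0.06      ]] [[ 0.11961552 -0.00059789  0.11841459]] ((587.5647583007812, 164.80885314941406), (6.951046466827393, 33.610164642333984), 10.302748680114746)
((322.5, 143.5), (9.0, 51.0), 0.0) [322.5, 143.5] [[0.59789309 0.10577082 0.06      ]] [[ 0.05937898 -0.0012888   0.11846712]] ((597.93212890625, 105.4776382446289), (6.2624406814575195, 34.09797286987305), 10.537076950073242)
-0.036 0.02 [325.03643781 288.80728585]
-0.036 -0.02 [324.93347894 388.58436048]
0.049 0 [324.52629886 259.7555084 ]
0.049 0.015 [324.54265806 233.98402012]
```

```bash
cat > ok.py <<'E'
import sys
from station import ctrl
s=ctrl.read_state();f=s["force"]
print("t%.2f depth %.1fmm xy %.4f %.4f F %s gf %.0f"%(s["time_s"],(0.109-s["tool_pos"][2])*1e3,*s["tool_pos"][:2],f.round(1),s["gripper_force"]))
sys.exit(abs(f).max()>float(sys.argv[1]))
E
python3 -m crank '[{"grip":-1,"dx":-0.0005,"dy":0.001,"dz":-0.02,"turn":0},{"grip":-1,"dx":-0.0005,"dy":0.001,"dz":-0.045,"turn":0},{"grip":-1,"dx":-0.0005,"dy":0.001,"dz":-0.06,"turn":0},{"grip":-1,"dx":-0.0005,"dy":0.001,"dz":-0.065,"turn":0},{"grip":-1,"dx":-0.0005,"dy":0.001,"dz":-0.065,"turn":0}]' >/dev/null; python3 ok.py 6 &&
python3 -m crank '[{"grip":-1,"dx":0,"dy":0,"dz":-0.003,"turn":0},{"grip":-1,"dx":0,"dy":0,"dz":-0.005,"turn":0},{"grip":-1,"dx":0,"dy":0,"dz":-0.005,"turn":0}]' >/dev/null; python3 ok.py 6 &&
python3 -m crank '[{"grip":-1,"dx":0,"dy":0,"dz":-0.002,"turn":0},{"grip":-1,"dx":0,"dy":0,"dz":-0.003,"turn":0},{"grip":-1,"dx":0,"dy":0,"dz":-0.003,"turn":0}]' >/dev/null; python3 ok.py 6 &&
python3 -m crank '[{"grip":-1,"dx":0,"dy":0,"dz":-0.002,"turn":0},{"grip":-1,"dx":0,"dy":0,"dz":-0.003,"turn":0},{"grip":-1,"dx":0,"dy":0,"dz":-0.003,"turn":0}]' >/dev/null; python3 ok.py 6
```

```text
t6.62 depth -4.8mm xy 0.6100 0.0500 F [ 0.1 -0.2 -1.2] gf 30
t6.62 depth -4.8mm xy 0.6100 0.0500 F [ 0.1 -0.2 -1.2] gf 30
t6.62 depth -4.8mm xy 0.6100 0.0500 F [ 0.1 -0.2 -1.2] gf 30
t6.62 depth -4.8mm xy 0.6100 0.0500 F [ 0.1 -0.2 -1.2] gf 30False
False
False
False
```

```bash
sed -i 's/sys.exit(abs/sys.exit(int(abs/; s/\[1\]))$/[1])))/' ok.py; tail -1 ok.py
python3 -m crank '[{"grip":-1,"dx":-0.0006,"dy":0,"dz":0,"turn":0},{"grip":-1,"dx":-0.0006,"dy":0,"dz":-0.004,"turn":0},{"grip":-1,"dx":-0.0006,"dy":0,"dz":-0.007,"turn":0},{"grip":-1,"dx":-0.0006,"dy":0,"dz":-0.007,"turn":0}]' >/dev/null; python3 ok.py 6 &&
python3 -m crank '[{"grip":-1,"dx":0,"dy":0,"dz":-0.002,"turn":0},{"grip":-1,"dx":0,"dy":0,"dz":-0.003,"turn":0},{"grip":-1,"dx":0,"dy":0,"dz":-0.003,"turn":0}]' >/dev/null && python3 ok.py 6 &&
python3 -m crank '[{"grip":-1,"dx":0,"dy":0,"dz":-0.002,"turn":0},{"grip":-1,"dx":0,"dy":0,"dz":-0.003,"turn":0},{"grip":-1,"dx":0,"dy":0,"dz":-0.003,"turn":0}]' >/dev/null && python3 ok.py 6
```

```text
sys.exit(int(abs(f).max()>float(sys.argv[1])))
t7.12 depth 2.7mm xy 0.6089 0.0505 F [ 0.4  0.3 -1. ] gf 30
t7.50 depth 5.5mm xy 0.6091 0.0505 F [-0.5 -0.4 -0.7] gf 30
t7.88 depth 8.6mm xy 0.6091 0.0505 F [-0.4  0.4 -0.8] gf 30
```

```bash

python3 -m crank '[{"grip":-1,"dx":0,"dy":0,"dz":-0.001,"turn":0},{"grip":-1,"dx":0,"dy":0,"dz":-0.002,"turn":0}]' >/dev/null && python3 ok.py 9 &&
python3 -m crank '[{"grip":-1,"dx":0,"dy":0,"dz":-0.001,"turn":0},{"grip":-1,"dx":0,"dy":0,"dz":-0.002,"turn":0}]' >/dev/null && python3 ok.py 9 &&
python3 -m crank '[{"grip":-1,"dx":0,"dy":0,"dz":-0.001,"turn":0},{"grip":-1,"dx":0,"dy":0,"dz":-0.002,"turn":0}]' >/dev/null && python3 ok.py 9 &&
python3 -m crank '[{"grip":-1,"dx":0,"dy":0,"dz":-0.001,"turn":0},{"grip":-1,"dx":0,"dy":0,"dz":-0.002,"turn":0}]' >/dev/null && python3 ok.py 9 &&
python3 -m crank '[{"grip":-1,"dx":0,"dy":0,"dz":-0.001,"turn":0},{"grip":-1,"dx":0,"dy":0,"dz":-0.002,"turn":0}]' >/dev/null && python3 ok.py 9 &&
python3 -m crank '[{"grip":-1,"dx":0,"dy":0,"dz":-0.001,"turn":0},{"grip":-1,"dx":0,"dy":0,"dz":-0.002,"turn":0}]' >/dev/null && python3 ok.py 9
```

```text
t8.12 depth 10.5mm xy 0.6091 0.0504 F [-0.8 -0.3 -0.8] gf 30
t8.38 depth 12.5mm xy 0.6091 0.0504 F [ 0.4 -0.2 -0.8] gf 30
t8.62 depth 14.5mm xy 0.6090 0.0504 F [-0.8 -0.1 -0.6] gf 30
t8.88 depth 16.5mm xy 0.6087 0.0503 F [-2.  -0.7  0.9] gf 30
t9.12 depth 18.2mm xy 0.6086 0.0502 F [-5.3 -0.8  8.4] gf 30
t9.38 depth 19.6mm xy 0.6087 0.0502 F [-4.4 -0.7  8.8] gf 30
```

```bash

python3 -m crank '[{"grip":-1,"dx":0,"dy":0,"dz":-0.0005,"turn":0},{"grip":-1,"dx":0,"dy":0,"dz":-0.001,"turn":0}]' >/dev/null && python3 ok.py 16 &&
python3 -m crank '[{"grip":-1,"dx":0,"dy":0,"dz":-0.0005,"turn":0},{"grip":-1,"dx":0,"dy":0,"dz":-0.001,"turn":0}]' >/dev/null && python3 ok.py 16 &&
python3 -m crank '[{"grip":-1,"dx":0,"dy":0,"dz":-0.0005,"turn":0},{"grip":-1,"dx":0,"dy":0,"dz":-0.001,"turn":0}]' >/dev/null && python3 ok.py 16 &&
python3 -m crank '[{"grip":-1,"dx":0,"dy":0,"dz":-0.0005,"turn":0},{"grip":-1,"dx":0,"dy":0,"dz":-0.001,"turn":0}]' >/dev/null && python3 ok.py 16
```

```text
t9.62 depth 20.6mm xy 0.6087 0.0502 F [-4.8 -0.4  8.3] gf 30
t9.88 depth 21.5mm xy 0.6088 0.0502 F [-4.9 -0.3  8.1] gf 30
t10.12 depth 22.5mm xy 0.6088 0.0501 F [-4.7  0.2  8.8] gf 30
t10.38 depth 23.5mm xy 0.6088 0.0501 F [-5.3 -1.3  7.9] gf 30
```

Past 22 mm there is a steady 9 N drag, so this looks like the good slot. I'll check the blade isn't just slipping in the fingers.

```bash
python3 - <<'E'
from h import *
a=cv2.imread("pics/w3.png"); b=imaging.camera("wrist")[:,:,::-1].copy(); cv2.imwrite("pics/w4.png",b)
ca=np.hstack([cv2.resize(x[240:400,260:390],None,fx=3,fy=3) for x in(a,b)]); cv2.imwrite("pics/cmp.png",cv2.convertScaleAbs(ca,alpha=2))
E
```

```text
(no output)
```

View pics/cmp.png

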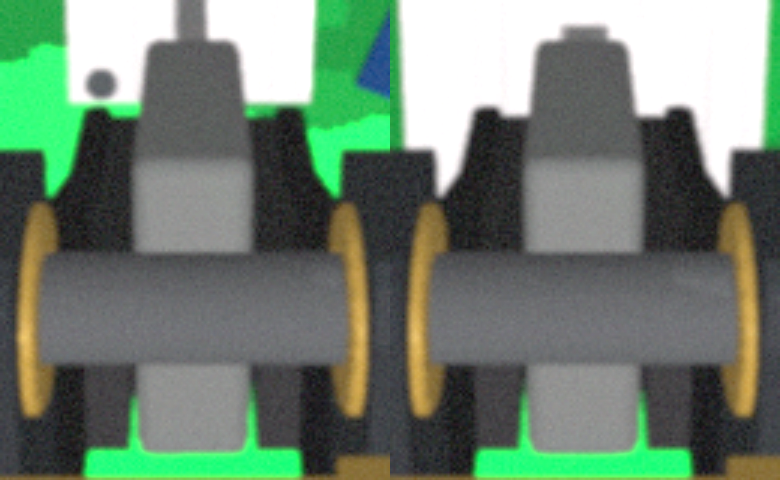

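Left and right, the handle sits identically in the fingers (crop rows 160 and 452), so it has not slipped. The blade really is 23 mm deep with a steady drag, so I'll press it home in guarded steps.

```bash

python3 -m crank '[{"grip":-1,"dx":0,"dy":0,"dz":-0.001,"turn":0},{"grip":-1,"dx":0,"dy":0,"dz":-0.002,"turn":0},{"grip":-1,"dx":0,"dy":0,"dz":-0.003,"turn":0}]' >/dev/null && python3 ok.py 16 &&
python3 -m crank '[{"grip":-1,"dx":0,"dy":0,"dz":-0.001,"turn":0},{"grip":-1,"dx":0,"dy":0,"dz":-0.002,"turn":0},{"grip":-1,"dx":0,"dy":0,"dz":-0.003,"turn":0}]' >/dev/null && python3 ok.py 16 &&
python3 -m crank '[{"grip":-1,"dx":0,"dy":0,"dz":-0.001,"turn":0},{"grip":-1,"dx":0,"dy":0,"dz":-0.002,"turn":0},{"grip":-1,"dx":0,"dy":0,"dz":-0.003,"turn":0}]' >/dev/null && python3 ok.py 16 &&
python3 -m crank '[{"grip":-1,"dx":0,"dy":0,"dz":-0.001,"turn":0},{"grip":-1,"dx":0,"dy":0,"dz":-0.002,"turn":0},{"grip":-1,"dx":0,"dy":0,"dz":-0.003,"turn":0}]' >/dev/null && python3 ok.py 16 &&
python3 -m crank '[{"grip":-1,"dx":0,"dy":0,"dz":-0.001,"turn":0},{"grip":-1,"dx":0,"dy":0,"dz":-0.0015,"turn":0},{"grip":-1,"dx":0,"dy":0,"dz":-0.002,"turn":0}]' >/dev/null && python3 ok.py 16
```

```text
t10.80 depth 26.5mm xy 0.6087 0.0501 F [-4.1 -1.   8.7] gf 30
t11.18 depth 29.9mm xy 0.6087 0.0501 F [-4.1 -0.8  6.5] gf 30
t11.55 depth 32.9mm xy 0.6087 0.0501 F [-4.  -1.3  6.1] gf 30
t11.93 depth 35.9mm xy 0.6087 0.0501 F [-4.2 -1.4  5.7] gf 30
t12.30 depth 38.0mm xy 0.6087 0.0501 F [-4.7 -0.   6.9] gf 30
```

```bash

python3 -m crank '[{"grip":-1,"dx":0,"dy":0,"dz":-0.0005,"turn":0},{"grip":-1,"dx":0,"dy":0,"dz":-0.001,"turn":0}]' >/dev/null && python3 ok.py 12 &&
python3 -m crank '[{"grip":-1,"dx":0,"dy":0,"dz":-0.0003,"turn":0},{"grip":-1,"dx":0,"dy":0,"dz":-0.0005,"turn":0}]' >/dev/null && python3 ok.py 12 &&
python3 -m crank '[{"grip":-1,"dx":0,"dy":0,"dz":-0.0003,"turn":0},{"grip":-1,"dx":0,"dy":0,"dz":-0.0005,"turn":0}]' >/dev/null && python3 ok.py 12 &&
python3 -m crank '[{"grip":-1,"dx":0,"dy":0,"dz":-0.0003,"turn":0},{"grip":-1,"dx":0,"dy":0,"dz":-0.0005,"turn":0}]' >/dev/null && python3 ok.py 12 &&
python3 -m crank '[{"grip":-1,"dx":0,"dy":0,"dz":-0.0003,"turn":0},{"grip":-1,"dx":0,"dy":0,"dz":-0.0005,"turn":0}]' >/dev/null && python3 ok.py 12
```

```text
t12.55 depth 38.9mm xy 0.6087 0.0501 F [-3.8 -1.3  6.7] gf 30
t12.80 depth 39.4mm xy 0.6087 0.0501 F [-5.1 -1.1  6.5] gf 30
t13.05 depth 39.9mm xy 0.6086 0.0502 F [-3.7 -1.1  6.6] gf 30
t13.30 depth 40.4mm xy 0.6087 0.0501 F [-4.9 -1.2  6.5] gf 30
t13.55 depth 40.4mm xy 0.6087 0.0501 F [-5.6 -0.9  9.9] gf 30
```

Depth stopped at 40.4 mm while the force rose, so the shoulder is seated. I'll let go and retreat.

```bash

python3 -m crank '[{"grip":-0.6,"dx":0,"dy":0,"dz":0.0,"turn":0},{"grip":-0.3,"dx":0,"dy":0,"dz":0,"turn":0},{"grip":0,"dx":0,"dy":0,"dz":0,"turn":0},{"grip":0,"dx":0,"dy":0,"dz":0,"turn":0}]'; python3 ok.py 5 && python3 -m crank '[{"grip":0,"dx":0,"dy":0,"dz":0.02,"turn":0},{"grip":0,"dx":0,"dy":0,"dz":0.06,"turn":0},{"grip":0,"dx":0,"dy":0,"dz":0.12,"turn":0},{"grip":0,"dx":0,"dy":0,"dz":0.15,"turn":0},{"grip":0,"dx":-0.02,"dy":-0.05,"dz":0.15,"turn":0},{"grip":0,"dx":-0.02,"dy":-0.1,"dz":0.15,"turn":0},{"grip":0,"dx":-0.02,"dy":-0.1,"dz":0.15,"turn":0}]'
python3 - <<'E'
from h import *
a=imaging.camera("scene")[:,:,::-1][190:310,310:470]; b=imaging.camera("wrist")[:,:,::-1]
cv2.imwrite("pics/end.png",np.hstack([cv2.resize(a,(400,300)),cv2.resize(b,(400,300))]))
E
```

```text
time_s: 14.05
tool_pos: [0.6094, 0.0506, 0.0675]
tool_rot: [3.141, 0.0, 1.757]
force: [-0.6, 0.3, -0.2]
gripper_width: 0.0387
gripper_force: 0.0
t14.05 depth 41.5mm xy 0.6094 0.0506 F [-0.6  0.3 -0.2] gf 0
time_s: 14.92
tool_pos: [0.5888, -0.0555, 0.2198]
tool_rot: [3.139, 0.003, 1.748]
force: [-0.6, 0.4, 0.5]
gripper_width: 0.0437
gripper_force: 0.0
```

View pics/end.png

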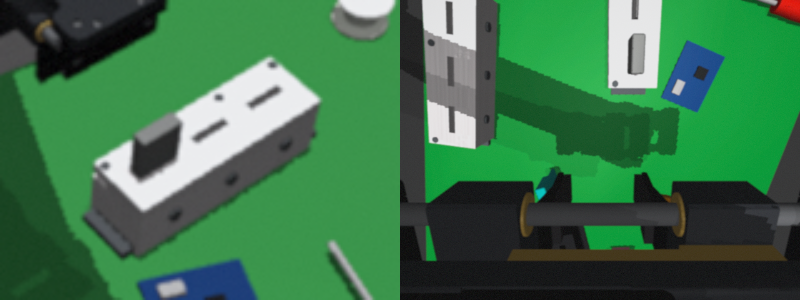

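The gauge stands upright in the right slot (crop 155,147) with its shoulder on the holder, and the gripper is clear. I'll hand it in.

```bash
python3 -c "
from station import job
print(job.sign_off())"
```

```text
the job is handed in; nothing more can be done
None
```

The gauge blade is standing fully home and released in the right (-y) slot, which gave a steady drag of 7 to 10 N all the way in and never blocked; I didn't need to try the other two slots, and the job is handed in.

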